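Pack the handrail sample and lock the carrying case

ROBOT

A 6-joint arm with a two-finger parallel gripper is mounted at the origin on the work surface. World frame = base frame: x ahead of the robot, y to its left, z up, the work surface at z = 0. Lengths are in m, angles in rad, forces in N, time in s.
With the tool pointing down it reaches from about 0.3 to 0.875 m from the base axis. Payload 6.4 kg.
Tool frame: the origin (TCP) lies on the mounting face of the last link; the fingertips stand 173 mm ahead of it and the grasp point (between the pads) lies 155 mm ahead of it (ctrl.tip_reach is the distance from the TCP to the fingertips, in m); z points along the fingers, y is the line along which they close (so a half turn about z gives the same grasp; the last joint's range is limited). The gripper opens to 85 mm and grips with 20 to 120 N. Pads are 22 mm wide; open, the fingers measure 114 mm over their backs; the gripper's body (76 mm by 85 mm) begins 54 mm behind the grasp point. The pads swing forward as they close: fully open they stand 13 mm farther back than shut.
Start: joints at [1.093, 0.181, 1.607, -0, 1.354, -0.206], TCP at [0.154, 0.554, 0.405] pointing down, gripper open.
Joint ranges: [-2.99, 2.99], [-0.89, 2.07], [0.3, 2.58], [-1.14, 4.28], [0, 2.63], [-3.12, 3.12]. Speed limits (rad/s): [2.57, 2.57, 3.01, 3.14, 3.14, 3.14].

INTERFACE

Orientations are given as a unit quaternion [w, x, y, z].
In Python, from bench import ctrl gives the robot as it stands.
- The arm moves only by the shell command python3 -m pendant 'ROWS'. ROWS is JSON, a list that holds one entry, the list of rows, each a list of 7 numbers: the opening, from 0 (shut) to 1 (fully open), then the shift along the tool's x, y, z in mm, then the turn, a rotation vector about the tool's x, y, z in rad. A call has 1 to 5 rows; each row is the pose to reach, as a shift and turn from the pose commanded when the call began, along the tool's axes at that moment; what a row does not reach only later rows make up. A row lasts 1/12 s, in which the tool goes at most 41.7 mm and 7.16 degrees, less where a joint would pass 70% of its speed; a pose out of reach is approached as far as the arm can. A call with a gripper value outside its range is refused whole. The fingers move at their own pace and stop on an object; the grip force is fixed at half the most. Time passes only in rows, so rows that repeat a pose let the fingers close. It gives the time, the measured TCP pose, the force, the opening and the grip force at its end, in the units of the state.
- ctrl.get_obs(): the state, without advancing time (a new reading comes with each control period).
- ctrl.camera(name): name is "scene" or "top"; returns the picture (400x640x3 uint8, red, green, blue); there is no depth.
- ctrl.camera_params(name): a dict with "mtx" (3x3 intrinsics, pixels), "world_from_camera" (4x4, takes a point from camera to world coordinates). Camera axes: x right, y down, z forward; pixel columns grow to the right and rows downward; lengths in m; the calibration is good to about 2 mm. A picture is of the moment at which its call begins. camera_params takes no time and is no camera call.
- ctrl.hand_in(): hands the job in; it is judged then, once.
Trained networks look in the newest picture that a camera, given by its name, has taken for a name from the list of things; names that differ only in an ending like _2 or _b are one class to them, and where a whole thing is asked for, a point or a joint stands for the part that bears it (a point fixed in the world has none). Each returns a list of dicts, best first, with "confidence" (0 to 1); they miss things now and then, are a little off and sometimes report something else, mostly with a low value. They report only what shows in the picture. A call takes as long as a camera call.
- ctrl.boxes_of(camera, name): "point" ([column, row] as shares, 0 to 1, of the picture: columns of its width, rows of its height, amid what is visible of it).
The state is a dict: "time_s": time; "q": joint angles; "dq": joint speeds; "joint_efforts": joint torques, N m; "eef_pos": TCP position; "eef_rot": TCP orientation; "wrist_force": force on the tool from outside, world axes, zero at the start; "torque": the same for the moment, N m; "opening": opening from 0.0 (shut) to 1.0 (fully open); "grasp_force": force on a finger pad.
Only numpy, scipy, OpenCV 4.12 (cv2) and the standard library are available. Lean on these libraries where they do the work, as an engineer would, in place of code of your own. Each camera call takes 0.05 s, during which the arm holds its last target. There are 200 camera calls.

TASK

The carrying case for moulding samples still lacks the round-topped handrail sample, which lies in one of the compartments of the grey sorting tray. Draw the case's sliding lock all the way back to its open stop, lay the round-topped sample in the empty bay (flat on the bay's floor, round side up), then slide the lock all the way across to its locked stop so that its tongues lie over all three samples. Leave the other samples and everything else on the table where they are.

Things in the scene. Friction and masses are not known exactly. Their poses are not given: they have to be found in the camera images.
- case: Open case fixed to the table, 210 x 330 mm, place and yaw vary; origin under its centre. Three bays, 132 (case x) x 52 mm (y), centred at x -29, y -100, 0, 100 mm; floor 4 mm, lands around them 14 mm above the table; two hold samples, one is empty. Along its +x side an aluminium housing, x 37 to 105 mm, 68 mm high, carries the sliding lock.
- lock (a joint): Lock position along case y, m: 0 = open stop (its 3 steel tongues stand between the bays), 0.050 = locked stop (toward case +y; each tongue over the +x end of a bay). Starts part-way, blocking the bays; stays where left, friction 3 N. Tongues 30 mm wide, undersides 68.5 mm above the table, reach from the housing to case x = 9 mm; a sample lying flat passes 6 mm under them.
- lock_grip (a point): Centre of the lock's black ribbed grip: upright block 60 mm long in case x, 24 mm wide in case y (the sliding direction), 36 mm high, centre 94.5 mm above the table, standing on the lock's flat steel bar, whose top is 76.5 mm above the table. Axes as the case's.
- bay (a point): Centre of the top of the thin black rubber pad (120 x 42 x 2 mm, fixed) lying in the middle of the empty bay; its top is 6 mm above the table. Which of the three bays is empty varies. Axes as the case's.
- rail_mid (a point): Centre, half-way up, of the round-topped sample: loose, plain wood like the others, about 0.15 kg, 120 mm long (own x), 40 mm wide (y), 56 mm high (z up); sides flat and upright over the lower 36 mm, top a half-cylinder of 20 mm radius along x. Lies in one of the tray's three compartments; which one varies.
- tray: Grey sorting tray fixed to the table, 160 x 330 mm, place and yaw vary (left or right of the case); origin under its centre; walls and two dividers 16 mm high, 5 mm thick, floor 5 mm; three compartments centred at tray y -108, 0, 108 mm, one sample in each.
- spare_square_mid (a point): Centre of a square-edged sample, 120 x 40 x 56 mm, in the tray; stays there.
- spare_step_mid (a point): Centre of a stepped sample, 120 x 40 x 56 mm (upper 20 mm only half as wide), in the tray; stays there.
- packed_square_mid (a point): Centre of a square-edged sample, 120 x 40 x 56 mm, already in a bay of the case; stays there.
- packed_step_mid (a point): Centre of a stepped sample, 120 x 40 x 56 mm, already in a bay of the case; stays there.
- chips: Bystander: flat stack of laminate chips, 110 x 34 x 16 mm, origin under its centre, lies between case and tray.
- tape: Bystander: black tape measure, 68 x 36 x 60 mm, origin under its centre.
- mug: Bystander: white mug, 76 mm across, 90 mm high, origin under its centre.
- jar: Bystander: jar, 70 mm across, 100 mm high, origin under its centre.
- tiles: Bystander: stack of four tiles, 100 x 100 x 36 mm, origin under its centre.

How it is judged:
On the way, in this order (a step that is already met when the one before it is completed fails the run):
1. the lock is drawn back to its open stop (within 4 mm) (value of joint lock below 0.004 m), for 0.2 s.
2. the round-topped sample lies flat in the empty bay, round side up, and is let go (horizontal distance between rail_mid and bay below 0.014 m and z of rail_mid in the frame of bay between 0.024 and 0.032 m and angle between rail_mid's own z axis and vertical below 0.06 rad and angle between the x axis of rail_mid and the x axis of case, either way round below 0.2 rad and contact force between the fingers and rail below 0.3 N), for 0.2 s.
At the end, for the whole second after the job is handed in: The round-topped sample lies at rest in the bay that was empty: centre within 14 mm of the bay's middle, bottom on the pad within 4 mm, upright within 0.06 rad, along the bay within 0.2 rad; and the lock stands within 4 mm of its locked stop (joint above 0.046) (horizontal distance between rail_mid and bay below 0.014 m and z of rail_mid in the frame of bay between 0.024 and 0.032 m and angle between rail_mid's own z axis and vertical below 0.06 rad and angle between the x axis of rail_mid and the x axis of case, either way round below 0.2 rad and value of joint lock above 0.046 m and linear speed of rail below 0.02 m/s); the robot touches nothing.
It fails at once if one of the other samples is moved more than 25 mm (distance of any of spare_square_mid, spare_step_mid, packed_square_mid, packed_step_mid from where it was at the start of the episode above 0.025 m).
It fails at once if a bystander (chips, tape measure, mug, jar, tiles) is moved more than 30 mm (distance of any of chips, tape, mug, jar, tiles from where it was at the start of the episode above 0.03 m).
It also fails if it takes over 64 s, if anything falls off the work surface, if the arm or the gripper's body presses on something with over 40 N, if the wrist force passes 120 N, or if a joint passes its speed limit or range.

## Working session

There is one attempt and no reset: what is moved stays moved. The work goes in short steps, Python scripts to look and compute and a shell command to move; the robot and the scene stay as the last step left them, time stands still between calls to the robot, and variables do not carry over. Pictures are saved under pics/ and viewed, at most 10 in all, crops included, and the job is handed in when it is done.

```bash
mkdir -p pics; cat > h.py <<'E'
import numpy as np, cv2
from bench import ctrl
from scipy.spatial.transform import Rotation as R
def ray(cam,u,v,z):
    p=ctrl.camera_params(cam);K=np.array(p["mtx"]);T=np.array(p["world_from_camera"])
    d=T[:3,:3]@np.linalg.solve(K,[u,v,1]);o=T[:3,3]
    return o+d*(z-o[2])/d[2]
def proj(cam,P):
    p=ctrl.camera_params(cam);K=np.array(p["mtx"]);T=np.linalg.inv(np.array(p["world_from_camera"]))
    P=np.atleast_2d(P);c=P@T[:3,:3].T+T[:3,3];q=c@K.T;return q[:,:2]/q[:,2:]
def snap(cam,f):
    im=ctrl.camera(cam);cv2.imwrite("pics/"+f,cv2.cvtColor(im,cv2.COLOR_RGB2BGR));return im
def rows(target_tip,yaw=None):
    """shift in tool axes (mm) to bring grasp point (tool down) to target"""
    o=ctrl.get_obs();return o
E
cat > a.py <<'E'
from h import *
for c in("top","scene"):
    snap(c,c+"0.png")
    print(c,np.round(ctrl.camera_params(c)["world_from_camera"],3).tolist())
    for n,z in dict(case=0.03,lock_grip=.0945,rail_mid=.033+.0,tray=.005,spare_square_mid=.033,spare_step_mid=.033,packed_square_mid=.034,packed_step_mid=.034,chips=.01,tape=.03,mug=.045,jar=.05,tiles=.018).items():
        for b in ctrl.boxes_of(c,n)[:2]:
            u,v=b["point"][0]*640,b["point"][1]*400
            print(n,round(b["confidence"],2),round(u),round(v),np.round(ray(c,u,v,z)[:2],3))
o=ctrl.get_obs();print(o)
E
python3 a.py
```

```text
top [[0.028, -0.997, 0.07, 0.373], [-1.0, -0.028, 0.0, -0.003], [0.002, -0.07, -0.998, 1.484], [0.0, 0.0, 0.0, 1.0]]
case 0.6 377 179 [ 0.545 -0.198]
lock_grip 0.92 386 168 [ 0.575 -0.217]
rail_mid 0.73 230 173 [0.55  0.328]
tray 0.57 264 167 [0.58 0.21]
tray 0.38 229 172 [0.557 0.339]
spare_square_mid 0.86 255 168 [0.57  0.241]
spare_step_mid 0.62 288 164 [0.587 0.123]
spare_step_mid 0.22 406 250 [ 0.295 -0.3  ]
packed_square_mid 0.68 385 198 [ 0.476 -0.226]
packed_square_mid 0.47 355 199 [ 0.47 -0.12]
packed_step_mid 0.84 353 197 [ 0.476 -0.111]
chips 0.64 411 195 [ 0.491 -0.323]
chips 0.56 321 192 [0.492 0.003]
tape 0.61 227 249 [0.282 0.327]
tape 0.54 285 164 [0.587 0.134]
mug 0.86 402 251 [ 0.293 -0.285]
jar 0.9 472 212 [ 0.435 -0.529]
scene [[-0.54, 0.683, -0.492, 1.249], [0.841, 0.436, -0.319, 0.514], [-0.003, -0.586, -0.81, 1.393], [0.0, 0.0, 0.0, 1.0]]
case 0.81 258 208 [ 0.557 -0.206]
case 0.48 392 283 [0.56  0.344]
lock_grip 0.88 252 206 [ 0.594 -0.194]
rail_mid 0.95 392 282 [0.559 0.343]
rail_mid 0.38 257 211 [ 0.569 -0.201]
tray 0.59 366 277 [0.573 0.256]
spare_square_mi
[... 368 characters left out ...]
: 1.4, 'q': array([ 1.09271621e+00,  1.80815220e-01,  1.60700829e+00, -9.88233915e-06,
        1.35380220e+00, -2.06306387e-01]), 'dq': array([-3.62198001e-04, -5.74527979e-04,  6.26179031e-04,  8.31028087e-04,
       -8.71149768e-04, -2.06351153e-05]), 'joint_efforts': array([ 3.41745472e-04, -4.44836283e+01, -3.51677334e+01, -2.80620416e-04,
        6.50681632e-04,  2.01723395e-05]), 'eef_pos': array([0.15434757, 0.55391072, 0.40467588]), 'eef_rot': array([-1.00028257e-06,  1.35468000e-01,  9.90781722e-01, -1.71881845e-05]), 'wrist_force': array([0.45809721, 0.60177412, 0.24788938]), 'torque': array([ 0.01634044, -0.06936564, -0.04663114]), 'grasp_force': 0.0, 'opening': 0.999141567178636}
```

```bash
python3 - <<'E'
import cv2
i=cv2.imread("pics/top0.png")[125:275,200:440]
cv2.imwrite("pics/topc.png",cv2.resize(i,(800,500),interpolation=cv2.INTER_CUBIC))
i=cv2.imread("pics/scene0.png")[130:330,200:460]
cv2.imwrite("pics/scenec.png",cv2.resize(i,(780,600),interpolation=cv2.INTER_CUBIC))
E
```

```text
(no output)
```

View pics/topc.png

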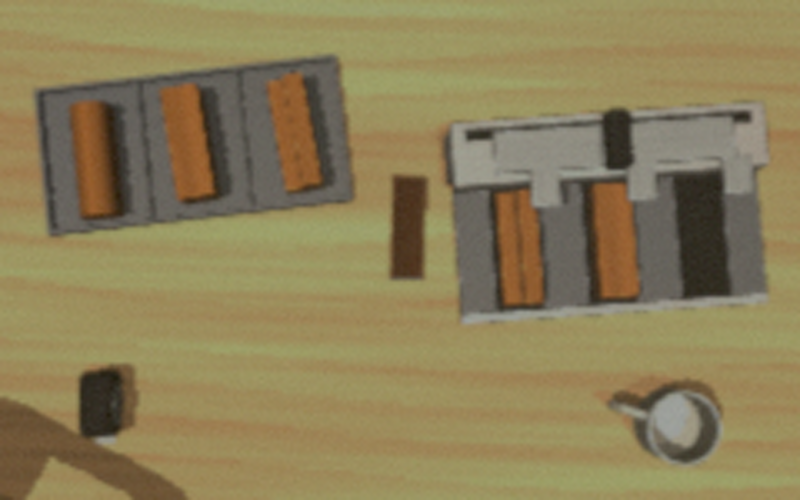

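View pics/scenec.png

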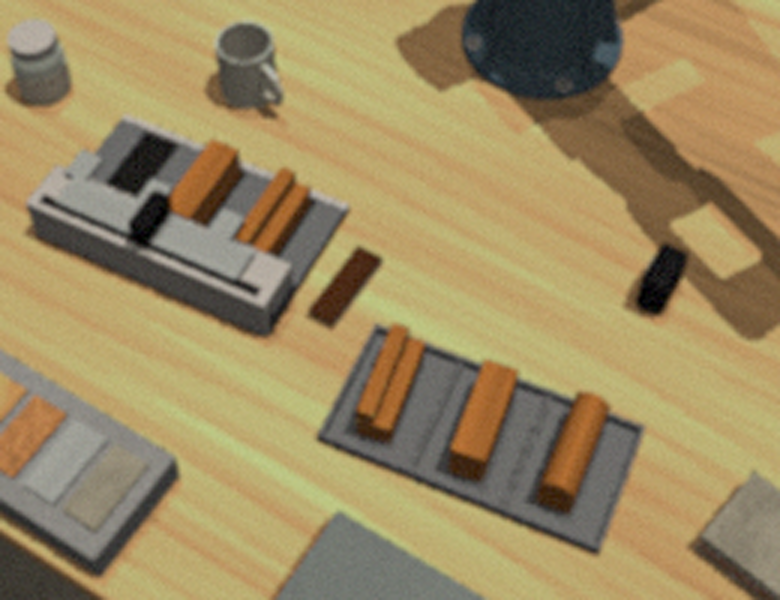

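The top crop shows the rail in the left compartment (full-frame px ~228,172). The empty bay with its black pad is on the right (px ~411,196), which is case y = -100. The lock grip is at px ~385,167, and open is toward the right, world -y. Next I fit the poses.

```bash
cat > fit.py <<'E'
from h import *
from scipy.optimize import minimize, least_squares
# rail: silhouette fit, both cameras
a=np.linspace(0,np.pi,13)
sec=[(-20,0),(20,0)]+[(20*np.cos(t),36+20*np.sin(t)) for t in a]
M=np.array([(sx,y,z) for sx in(-60,60) for y,z in sec])/1000-[0,0,.028]
def place(p,z): 
    return M@R.from_euler('z',p[2]).as_matrix().T+[p[0],p[1],z]
masks={}
for c,(u,v) in dict(top=(229,172),scene=(392,282)).items():
    im=cv2.imread(f"pics/{c}0.png").astype(int)
    m=(im[...,2]-im[...,0]>55)&(im[...,2]-im[...,1]>38)
    w=np.zeros(m.shape,np.uint8);w[v-28:v+29,u-(18 if c=="top" else 26):u+(18 if c=="top" else 27)]=1
    m=(m*w).astype(np.uint8);n,l,s,_=cv2.connectedComponentsWithStats(m)
    k=1+np.argmax(s[1:,4]);masks[c]=(l==k).astype(np.uint8);print(c,s[k])
def cost(p,z=.033):
    t=0
    for c,m in masks.items():
        h=cv2.convexHull((proj(c,place(p,z))*8*16).astype(np.int32).reshape(-1,1,2))
        big=np.zeros((400*8,640*8),np.uint8);cv2.fillConvexPoly(big,h,255,shift=4)
        r=cv2.resize(big,(640,400),interpolation=cv2.INTER_AREA)/255
        t+=np.abs(r-m).sum()/m.sum()
    return t
r=minimize(cost,[.555,.335,.05],method="Nelder-Mead",options=dict(initial_simplex=[[.555,.335,.05],[.565,.335,.05],[.555,.345,.05],[.555,.335,.2]],xatol=3e-4,fatol=1e-3,maxiter=120))
print("rail",r.x.round(4),r.fun)
# case corners in top crop px
X=np.array([(105,165,68),(105,-165,68),(37,165,68),(37,-165,68),(-105,165,14),(-105,-165,14),(-89,-79,6),(-89,-121,6)])/1000
U=np.array([(452,123),(765,103),(455,186),(768,163),(463,322),(768,297),(683,297),(731,293)])/3.3333-.35+[200,125]
f=lambda p:(proj("top",X@R.from_euler('z',p[2]).as_matrix().T+[p[0],p[1],0])-U).ravel()
s=least_squares(f,[.53,-.2,.05],loss="soft_l1");print("case",s.x.round(4));print(s.fun.reshape(-1,2).round(1).tolist())
Rc=R.from_euler('z',s.x[2]).as_matrix()
w=lambda x,y,z:Rc@[x,y,z]+[s.x[0],s.x[1],0]
print("bay",w(-.029,-.1,.006).round(4))
# grip seen in both
for c,(u,v) in dict(top=(386,168),scene=(252,206)).items():
    g=ray(c,u,v,.0945 if c=="scene" else .10);print("grip",c,g.round(3),"in case",(Rc.T@(g-[s.x[0],s.x[1],0])).round(3))
E
python3 fit.py
```

```text
top [222 156  11  33 266]
scene [381 261  22  34 358]
rail [0.5492 0.3364 0.1986] 1.2386907129802818
case [ 0.5083 -0.2169  0.0958]
[[-0.5, -0.3], [0.1, -0.6], [-0.1, 0.2], [0.8, 0.7], [-0.2, 0.5], [0.2, 1.7], [1.0, -1.0], [-1.8, -0.6]]
bay [ 0.489  -0.3192  0.006 ]
grip top [ 0.574 -0.216  0.1  ] in case [ 0.065 -0.006  0.1  ]
grip scene [ 0.592 -0.194  0.095] in case [0.086 0.014 0.095]
```

```bash
cat > fit2.py <<'E'
exec(open("fit.py").read().split("r=minimize")[0])
full=dict(masks)
for cs in(["top"],["scene"],["top","scene"]):
    masks={c:full[c] for c in cs}
    best=min((minimize(cost,[.555,.335,y0],method="Nelder-Mead",options=dict(initial_simplex=[[.555,.335,y0],[.565,.335,y0],[.555,.345,y0],[.555,.335,y0+.1]],xatol=3e-4,fatol=1e-3)) for y0 in(0,.1)),key=lambda r:r.fun)
    print(cs,best.x.round(4),best.fun)
    p=best.x
out=[]
for c,(u,v) in dict(top=(229,172),scene=(392,282)).items():
    im=cv2.imread(f"pics/{c}0.png");h=cv2.convexHull(((proj(c,place(p,.033))+.5)*10).astype(np.int32).reshape(-1,1,2)-np.int32([(u-20)*10,(v-30)*10]))
    cr=cv2.resize(im[v-30:v+30,u-20:u+20],None,fx=10,fy=10,interpolation=cv2.INTER_NEAREST)
    m=cv2.resize(full[c][v-30:v+30,u-20:u+20],None,fx=10,fy=10,interpolation=cv2.INTER_NEAREST)
    cv2.drawContours(cr,cv2.findContours(m,0,1)[0],-1,(255,255,0),1);cv2.polylines(cr,[h],True,(0,0,255),2);out.append(cr)
cv2.imwrite("pics/fit.png",np.hstack(out))
E
python3 fit2.py
```

```text
top [222 156  11  33 266]
scene [381 261  22  34 358]
['top'] [0.5483 0.3373 0.2588] 0.792672858617131
['scene'] [0.5309 0.3333 0.202 ] 0.41466754299485153
['top', 'scene'] [0.5461 0.3369 0.2146] 1.2328599184454727
```

View pics/fit.png

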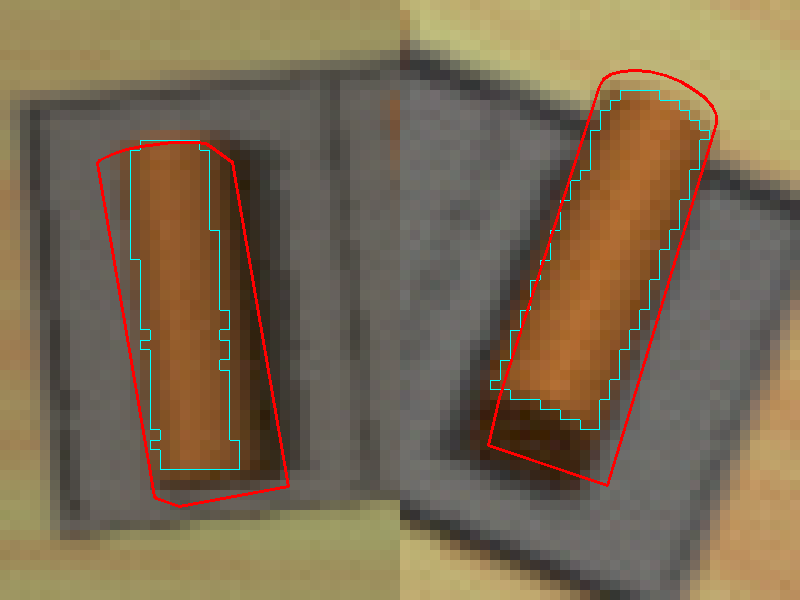

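The rail's right side is in shade, so the colour mask only covers part of it. I'll use edges picked by hand instead.

```bash
python3 - <<'E'
from h import *
p=lambda n,*a:print(n,ray(*a)[:2].round(4))
p("left edge far","top",221.7,156.5,.045);p("left edge near","top",224.7,189.0,.045)
p("ridge far","top",225.8,155.2,.061);p("ridge near","top",228.8,189,.061)
p("sc +x end bottom -y","scene",380,297.5,.005);p("sc +x end bottom +y","scene",391,301,.005)
p("sc -x end ridge","scene",397,260,.061);p("sc +x ridge","scene",387,293,.061)
# tray corners from top view
for u,v in((200+38/3.333,125+92/3.333),(200+338/3.333,125+57/3.333),(200+353/3.333,125+202/3.333),(200+52/3.333,125+236/3.333)):p("tray","top",u,v,.016)
# case corners from scene (housing top, +x edge ends; near corner)
for u,v in((200+30/3,130+205/3),(200+270/3,130+308/3),(200+292/3,130+262/3),(200+62/3,130+170/3)):p("housing sc","scene",u,v,.068)
c,s=np.cos(.0958),np.sin(.0958)
for x,y in((.105,-.165),(.105,.165),(.037,.165),(.037,-.165)):print("model",.5083+c*x-s*y,-.2169+s*x+c*y)
E
```

```text
left edge far [0.6062 0.3568]
left edge near [0.4912 0.341 ]
ridge far [0.6086 0.3387]
ridge near [0.4903 0.323 ]
sc +x end bottom -y [0.614  0.3316]
sc +x end bottom +y [0.6056 0.3674]
sc -x end ridge [0.4925 0.3228]
sc +x ridge [0.6144 0.3502]
tray [0.624  0.4018]
tray [0.6716 0.0782]
tray [0.5141 0.0571]
tray [0.4682 0.3794]
housing sc [ 0.6332 -0.357 ]
housing sc [ 0.5981 -0.0312]
housing sc [ 0.5325 -0.0459]
housing sc [ 0.5714 -0.3591]
model 0.628601374889564 -0.3710998028522753
model 0.5970357096894223 -0.042612955656725376
model 0.5293475108733696 -0.04911739575857277
model 0.5609131760735113 -0.3776042429541227
```

```bash
cat > go.py <<'E'
# usage: go.py x y z(TCP) yaw -> remaining shift (mm, tool axes) and turn
import sys
from h import *
o=ctrl.get_obs();T=R.from_quat(o["eef_rot"],scalar_first=True)
x,y,z,w=map(float,sys.argv[1:5])
yv=T.apply([0,1,0]);cur=np.arctan2(-yv[0],yv[1]);d=(w-cur+np.pi/2)%np.pi-np.pi/2
print("t%.2f tcp"%o["time_s"],o["eef_pos"].round(4),"yaw %.3f"%cur,"tilt",(T.apply([0,0,1])[:2]).round(3),"F",np.round(o["wrist_force"],1),"open %.3f gf %.1f"%(o["opening"],o["grasp_force"]))
s=T.inv().apply(np.array([x,y,z])-o["eef_pos"])*1000
print("shift",s.round(1),"turn z %.3f"%-d,"tip",ctrl.tip_reach)
E
python3 -m pendant '[[[1,-26,-26,0,0,0,-0.09],[1,-53,-54,0,0,0,-0.18],[1,-81,-82,0,0,0,-0.27],[1,-109,-111,0,0,0,-0.368],[1,-137,-139,0,0,0,-0.368]]]'
python3 go.py .578 -.210 .30 .0958
```

```text
time_s: 1.82
eef_pos: [0.2492, 0.3817, 0.4047]
eef_rot: [0.0, -0.051, 0.999, 0.0]
wrist_force: [1.4, 1.0, 0.8]
opening: 1.002
grasp_force: 0.0
t1.82 tcp [0.2492 0.3817 0.4047] yaw 0.102 tilt [0. 0.] F [1.4 1.  0.8] open 1.002 gf 0.0
shift [-266.6 -622.2  104.7] turn z 0.007 tip 0.1734
```

```bash
A='[[[1,-15,-35,0,0,0,0],[1,-30,-70,0,0,0,0],[1,-45,-105,0,0,0,0],[1,-60,-140,0,0,0,0],[1,-75,-175,0,0,0,0]]]'
python3 -m pendant '[[[1,-15,-35,0,0,0,0],[1,-30,-70,0,0,0,0],[1,-45,-105,0,0,0,0],[1,-60,-140,0,0,0,0],[1,-75,-175,0,0,0,0]]]' >/dev/null
python3 -m pendant '[[[1,-15,-35,0,0,0,0],[1,-30,-70,0,0,0,0],[1,-45,-105,0,0,0,0],[1,-60,-140,0,0,0,0],[1,-75,-175,0,0,0,0]]]' >/dev/null
python3 -m pendant '[[[1,-15,-35,0,0,0,0],[1,-30,-70,0,0,0,0],[1,-45,-105,15,0,0,0],[1,-60,-140,30,0,0,0],[1,-75,-175,45,0,0,0]]]'
python3 go.py .578 -.210 .262 .0958
```

```text
time_s: 3.07
eef_pos: [0.5241, -0.1197, 0.3595]
eef_rot: [0.001, -0.048, 0.999, -0.0]
wrist_force: [-0.1, 0.8, 0.3]
opening: 1.0
grasp_force: 0.0
t3.07 tcp [ 0.5241 -0.1197  0.3595] yaw 0.096 tilt [ 0.001 -0.001] F [-0.1  0.8  0.3] open 1.000 gf 0.0
shift [-45.  -94.9  97.6] turn z -0.000 tip 0.1734
```

```bash
python3 -m pendant '[[[1,-15,-32,16,0,0,0],[1,-30,-64,32,0,0,0],[1,-45,-95,48,0,0,0],[1,-45,-95,48,0,0,0]]]' >/dev/null
python3 - <<'E'
from h import *
a=snap("top","t1.png")[140:215,320:440];b=snap("scene","s1.png")[150:240,205:315]
a=cv2.resize(a,(560,350),interpolation=cv2.INTER_CUBIC)
b=cv2.resize(b,(560,458),interpolation=cv2.INTER_CUBIC)[:250]
b=cv2.resize(snap("scene","s1b.png")[150:240,205:315],(305,250))if 0 else b
cv2.imwrite("pics/v1.png",cv2.cvtColor(np.vstack([a,b]),cv2.COLOR_RGB2BGR))
E
python3 go.py .578 -.210 .262 .0958
```

```text
t3.50 tcp [ 0.5772 -0.209   0.3096] yaw 0.094 tilt [-0.003  0.002] F [-0.6 -0.1 -0. ] open 0.997 gf 0.0
shift [-0.9 -1.1 47.6] turn z -0.002 tip 0.1734
```

View pics/v1.png

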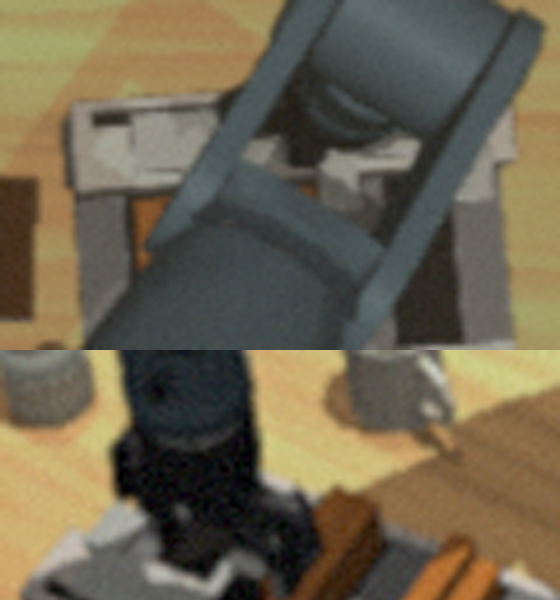

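The view from above is blocked by the arm, but the gripper stands over the lock bar as planned. I'll descend and close gently.

```bash
python3 -m pendant '[[[1,0,0,18,0,0,0],[1,0,0,36,0,0,0],[1,0,0,50,0,0,0],[1,0,0,50,0,0,0]]]' 
python3 -m pendant '[[[0.45,0,0,0,0,0,0],[0.3,0,0,0,0,0,0],[0.1,0,0,0,0,0,0],[0,0,0,0,0,0,0],[0,0,0,0,0,0,0]]]' 
python3 -m pendant '[[[0,0,0,0,0,0,0],[0,0,0,0,0,0,0],[0,0,0,0,0,0,0]]]'
```

```text
time_s: 3.83
eef_pos: [0.5761, -0.2062, 0.2598]
eef_rot: [-0.002, -0.049, 0.999, 0.001]
wrist_force: [-1.0, 1.2, -0.1]
opening: 0.998
grasp_force: 0.0
time_s: 4.25
eef_pos: [0.5778, -0.2084, 0.2632]
eef_rot: [0.001, -0.048, 0.999, -0.001]
wrist_force: [-0.0, -3.2, 2.1]
opening: 0.298
grasp_force: 1.7
time_s: 4.5
eef_pos: [0.5778, -0.2086, 0.2634]
eef_rot: [0.001, -0.048, 0.999, -0.001]
wrist_force: [-0.7, -1.3, 6.5]
opening: 0.269
grasp_force: 60.1
```

```bash
python3 -m pendant '[[[0,0,-5,-2,0,0,0],[0,0,-10,-2,0,0,0],[0,0,-15,-2,0,0,0],[0,0,-15,-2,0,0,0]]]' 
python3 -m pendant '[[[0,0,-5,0,0,0,0],[0,0,-10,0,0,0,0],[0,0,-10,0,0,0,0]]]'
```

```text
time_s: 4.83
eef_pos: [0.5793, -0.2231, 0.2635]
eef_rot: [0.001, -0.048, 0.999, 0.0]
wrist_force: [4.5, -0.0, -4.8]
opening: 0.263
grasp_force: 61.1
time_s: 5.08
eef_pos: [0.5803, -0.233, 0.2635]
eef_rot: [0.001, -0.048, 0.999, 0.0]
wrist_force: [4.1, 1.2, -5.0]
opening: 0.267
grasp_force: 61.0
```

```bash
for i in 1; do python3 -m pendant '[[[0,0,-4,0,0,0,0],[0,0,-8,0,0,0,0],[0,0,-8,0,0,0,0]]]' | sed -n '2p;4p'
python3 -m pendant '[[[0,0,-3,0,0,0,0],[0,0,-6,0,0,0,0],[0,0,-6,0,0,0,0]]]'| sed -n '2p;4p'; done
```

```text
eef_pos: [0.5809, -0.2368, 0.2634]
wrist_force: [1.7, 21.0, 6.9]
eef_pos: [0.5814, -0.2384, 0.2632]
wrist_force: [-1.3, 42.4, 16.5]
```

Lock stopped at the open stop after about 28 mm of travel. I'll relieve the load and release.

```bash
python3 -m pendant '[[[0,0,4,0,0,0,0],[0,0,8,0,0,0,0],[0,0,8,0,0,0,0],[0.5,0,8,0,0,0,0],[1,0,8,0,0,0,0]]]'
python3 -m pendant '[[[1,0,0,0,0,0,0],[1,0,0,0,0,0,0],[1,0,0,-30,0,0,0],[1,0,0,-60,0,0,0],[1,0,0,-100,0,0,0]]]'
python3 go.py .551 .332 .34 .14
```

```text
time_s: 6.0
eef_pos: [0.5803, -0.2385, 0.2636]
eef_rot: [-0.0, -0.048, 0.999, 0.0]
wrist_force: [-0.5, -0.2, 0.3]
opening: 0.536
grasp_force: 0.0
time_s: 6.42
eef_pos: [0.5793, -0.2389, 0.3622]
eef_rot: [-0.002, -0.048, 0.999, 0.001]
wrist_force: [-0.1, 0.1, -0.6]
opening: 1.0
grasp_force: 0.0
t6.42 tcp [ 0.5793 -0.2389  0.3622] yaw 0.095 tilt [-0.005  0.003] F [-0.1  0.1 -0.6] open 1.000 gf 0.0
shift [-26.2 571.   23.8] turn z -0.045 tip 0.1734
```

```bash

python3 -m pendant '[[[1,-2,38,0,0,0,0],[1,-4,76,0,0,0,0],[1,-6,114,0,0,0,0],[1,-8,152,0,0,0,0],[1,-9,190,0,0,0,0]]]' >/dev/null
python3 -m pendant '[[[1,-2,38,0,0,0,0],[1,-4,76,0,0,0,0],[1,-6,114,0,0,0,0],[1,-8,152,0,0,0,0],[1,-9,190,0,0,0,0]]]' >/dev/null
python3 -m pendant '[[[1,-2,38,0,0,0,-0.01],[1,-4,76,0,0,0,-0.02],[1,-6,114,0,0,0,-0.03],[1,-8,152,12,0,0,-0.045],[1,-9,190,24,0,0,-0.045]]]' >/dev/null
python3 go.py .551 .332 .188 .14
python3 - <<'E'
from h import *
a=snap("top","t2.png")[140:230,325:445];b=snap("scene","s2.png")[150:250,200:320]
a=cv2.resize(a,(800,600),interpolation=cv2.INTER_CUBIC)
cv2.imwrite("pics/v2.png",cv2.cvtColor(a,cv2.COLOR_RGB2BGR))
E
```

```text
t7.67 tcp [0.5528 0.3327 0.3407] yaw 0.141 tilt [0.003 0.001] F [ 0.2  0.1 -0.7] open 0.998 gf 0.0
shift [  2.3  -0.5 152.7] turn z 0.001 tip 0.1734
```

View pics/v2.png

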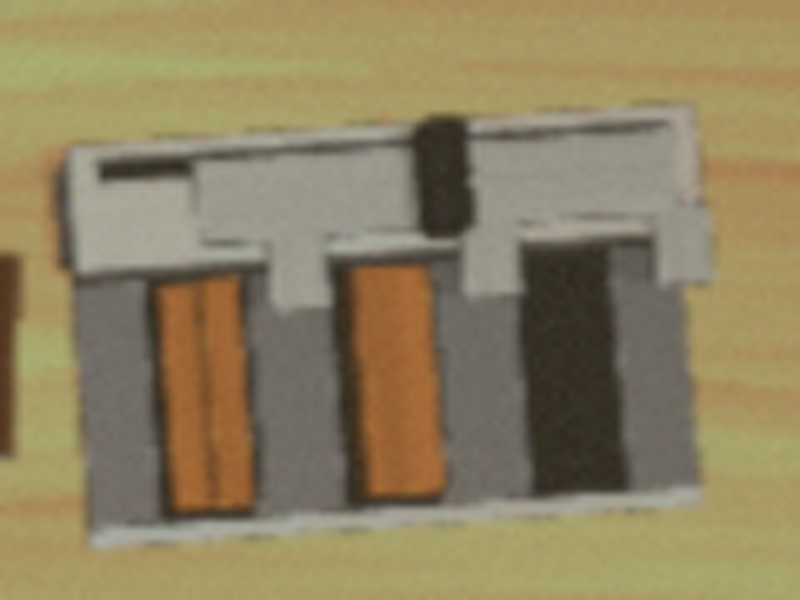

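The lock is open: the tongues stand between the bays at crop (303,308), (492,294) and (684,283), and the pad is free at about (575,370). I'll refit the case using the tongue tips.

```bash
python3 - <<'E'
from h import *
from scipy.optimize import least_squares
X=np.array([(105,165,68),(105,-165,68),(-105,165,14),(-105,-165,14),(9,65,76.5),(9,35,76.5),(9,-35,76.5),(9,-65,76.5),(9,-135,76.5),(9,-165,76.5)])/1000
U=(np.array([(68,150),(693,103),(92,547),(702,503),(277,311),(330,307),(465,296),(521,293),(657,283),(712,283)])+.5)/6.6667-.5+[325,140]
f=lambda p:(proj("top",X@R.from_euler('z',p[2]).as_matrix().T+[p[0],p[1],0])-U).ravel()
s=least_squares(f,[.51,-.217,.095],loss="soft_l1",f_scale=.5);p=s.x
print("case",p.round(4),s.fun.reshape(-1,2).round(1).tolist())
Rc=R.from_euler('z',p[2]).as_matrix();print("bay",(Rc@[-.029,-.1,.006]+[p[0],p[1],0]).round(4))
b=(cv2.imread("pics/t2.png").max(2)<75).astype(np.uint8);b[:,:395]=0;b[:170]=0;b[220:]=0;b[:,440:]=0
n,l,st,c=cv2.connectedComponentsWithStats(b);k=1+np.argmax(st[1:,4]);rr=cv2.minAreaRect(np.argwhere(l==k)[:,::-1].astype(np.float32))
print("pad px",c[k],st[k],rr,"world",ray("top",*rr[0],.006))
E
python3 -m pendant '[[[0.8,2,0,38,0,0,0],[0.8,2,0,76,0,0,0],[0.8,2,0,100,0,0,0],[0.8,2,0,110,0,0,0],[0.8,2,0,110,0,0,0]]]'
```

```text
case [ 0.5089 -0.2158  0.1003] [[-0.5, -0.8], [0.2, -0.5], [-0.2, 0.1], [0.2, 0.0], [-0.7, 0.2], [-0.0, 0.1], [-0.0, 0.3], [0.3, 0.2], [0.1, 0.2], [0.5, -0.4]]
bay [ 0.4901 -0.3182  0.006 ]
pad px [410.144 195.346] [403 177  16  37 500] ((409.96209716796875, 195.04486083984375), (36.955238342285156, 13.868596076965332), 85.2363510131836) world [ 0.49147036 -0.31923293  0.006     ]
time_s: 8.18
eef_pos: [0.5497, 0.3296, 0.2268]
eef_rot: [-0.003, -0.07, 0.998, -0.001]
wrist_force: [0.2, 0.3, -0.3]
opening: 0.803
grasp_force: 0.0
```

```bash
python3 -m pendant '[[[0.85,0,0,10,0,0,0],[0.85,0,0,20,0,0,0],[0.85,0,0,30,0,0,0],[0.85,0,0,40,0,0,0],[0.85,0,0,40,0,0,0]]]'|sed -n '2p;4,6p'
python3 -m pendant '[[[0.6,0,0,0,0,0,0],[0.5,0,0,0,0,0,0],[0.4,0,0,0,0,0,0],[0.3,0,0,0,0,0,0],[0.3,0,0,0,0,0,0]]]'|sed -n '2p;4,6p'
python3 -m pendant '[[[0.3,0,0,0,0,0,0],[0.3,0,0,0,0,0,0]]]'|sed -n '2p;4,6p'
```

```text
eef_pos: [0.5497, 0.3305, 0.1876]
wrist_force: [-0.8, 0.1, -0.8]
opening: 0.852
grasp_force: 0.0
eef_pos: [0.5509, 0.3311, 0.1906]
wrist_force: [-0.1, 1.4, 4.5]
opening: 0.457
grasp_force: 62.9
eef_pos: [0.5509, 0.3311, 0.1906]
wrist_force: [-0.1, 0.1, 6.1]
opening: 0.458
grasp_force: 63.1
```

```bash
python3 -m pendant '[[[0.3,0,0,-25,0,0,0],[0.3,0,0,-60,0,0,0],[0.3,0,0,-100,0,0,0],[0.3,0,0,-140,0,0,0],[0.3,0,0,-150,0,0,0]]]'|sed -n '2p;4,6p'
python3 -m pendant '[[[0.3,0,0,0,0,0,0]]]' >/dev/null
python3 go.py .4905 -.3187 .3395 .100
python3 - <<'E'
from h import *
snap("scene","s3.png")
im=snap("top","t3.png")
b=ctrl.boxes_of("scene","rail_mid")[:1];print(b)
u,v=int(b[0]["point"][0]*640),int(b[0]["point"][1]*400)
s=cv2.imread("pics/s3.png")[v-45:v+45,u-60:u+60];cv2.imwrite("pics/v3.png",cv2.resize(s,(800,600),interpolation=cv2.INTER_CUBIC));print(u-60,v-45)
E
```

```text
eef_pos: [0.5518, 0.3315, 0.3467]
wrist_force: [0.9, -0.1, -0.2]
opening: 0.456
grasp_force: 62.4
t9.68 tcp [0.5515 0.3313 0.344 ] yaw 0.141 tilt [0.007 0.003] F [-0.   0.  -1.5] open 0.451 gf 62.4
shift [ 151.9 -634.9    2.4] turn z 0.041 tip 0.1734
[{'point': [0.6152, 0.6725], 'confidence': 0.8}]
333 224
```

View pics/v3.png

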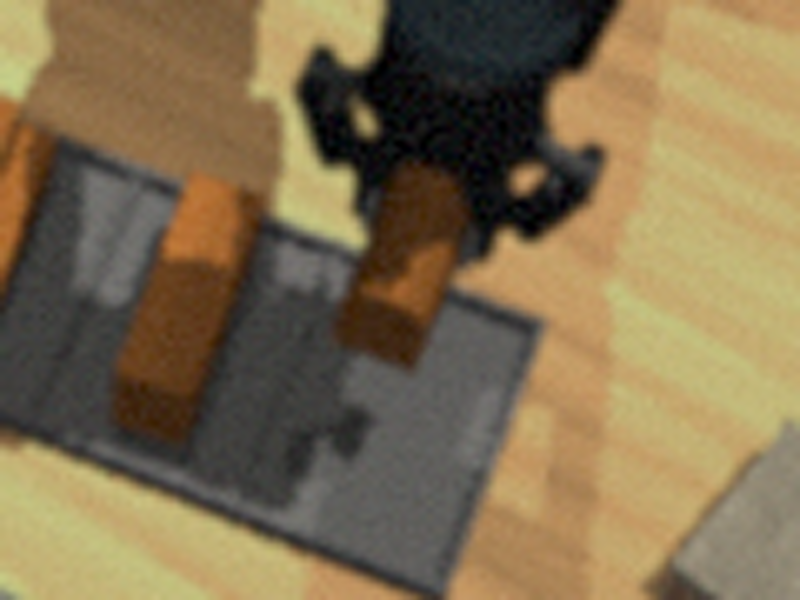

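The rail is held level, with its end face at crop (338-430, 290-366). I'll use that end to check where the rail sits in the grip.

```bash
python3 - <<'E'
from h import *
q=[ray("scene",333+u/6.667-.4,224+v/6.667-.4,z) for u,v,z in((338,340,.158),(415,366,.158),(390,287,.214))]
d=np.array([np.cos(.141),np.sin(.141)]);n=np.array([-d[1],d[0]])
for p in q: r=p[:2]-[.5515,.3313];print((r@d).round(4),(r@n).round(4))
E
python3 -m pendant '[[[0.3,8,-38,0,0,0,0],[0.3,17,-76,0,0,0,0],[0.3,26,-114,0,0,0,0],[0.3,35,-152,0,0,0,0],[0.3,43,-190,0,0,0,0]]]'|sed -n '2p;4,6p'
python3 -m pendant '[[[0.3,8,-38,0,0,0,0],[0.3,17,-76,0,0,0,0],[0.3,26,-114,0,0,0,0],[0.3,35,-152,0,0,0,0],[0.3,43,-190,0,0,0,0]]]'|sed -n '2p;4,6p'
python3 -m pendant '[[[0.3,8,-38,0,0,0,0.01],[0.3,17,-76,0,0,0,0.02],[0.3,26,-114,0,0,0,0.03],[0.3,35,-152,0,0,0,0.041],[0.3,43,-190,0,0,0,0.041]]]'|sed -n '2p;4,6p'
python3 go.py .4905 -.3187 .3395 .100
```

```text
0.0608 -0.015
0.0587 0.0206
0.0572 0.0011
eef_pos: [0.5329, 0.1351, 0.3362]
wrist_force: [1.1, -0.1, -2.1]
opening: 0.459
grasp_force: 62.3
eef_pos: [0.5171, -0.0589, 0.3366]
wrist_force: [0.7, -0.8, -1.8]
opening: 0.457
grasp_force: 62.3
eef_pos: [0.5014, -0.2529, 0.3363]
wrist_force: [0.6, -0.4, -2.5]
opening: 0.46
grasp_force: 62.3
t11.08 tcp [ 0.5014 -0.2529  0.3363] yaw 0.099 tilt [-0.005  0.004] F [ 0.6 -0.4 -2.5] open 0.460 gf 62.3
shift [ 17.4 -64.4  -3.4] turn z -0.001 tip 0.1734
```

```bash
python3 -m pendant '[[[0.3,6,-22,0,0,0,0],[0.3,12,-44,15,0,0,0],[0.3,17,-65,35,0,0,0],[0.3,17,-65,60,0,0,0],[0.3,17,-65,60,0,0,0]]]'|sed -n '2p;4,6p'
python3 -m pendant '[[[0.3,0,0,0,0,0,0],[0.3,0,0,0,0,0,0]]]' >/dev/null
python3 go.py .4905 -.3187 .1916 .100
python3 - <<'E'
from h import *
snap("scene","s4.png");snap("top","t4.png")
a=cv2.imread("pics/s4.png")[140:230,200:310];a=cv2.resize(a,(720,589),interpolation=cv2.INTER_CUBIC);cv2.imwrite("pics/v4.png",a)
E
```

```text
eef_pos: [0.4895, -0.3171, 0.2715]
wrist_force: [-1.6, 1.8, -4.1]
opening: 0.457
grasp_force: 62.2
t11.67 tcp [ 0.4924 -0.3173  0.2789] yaw 0.101 tilt [-0.002  0.002] F [ 0.5 -0.4 -1.1] open 0.459 gf 62.2
shift [ 1.9 -1.4 87.3] turn z 0.001 tip 0.1734
```

View pics/v4.png

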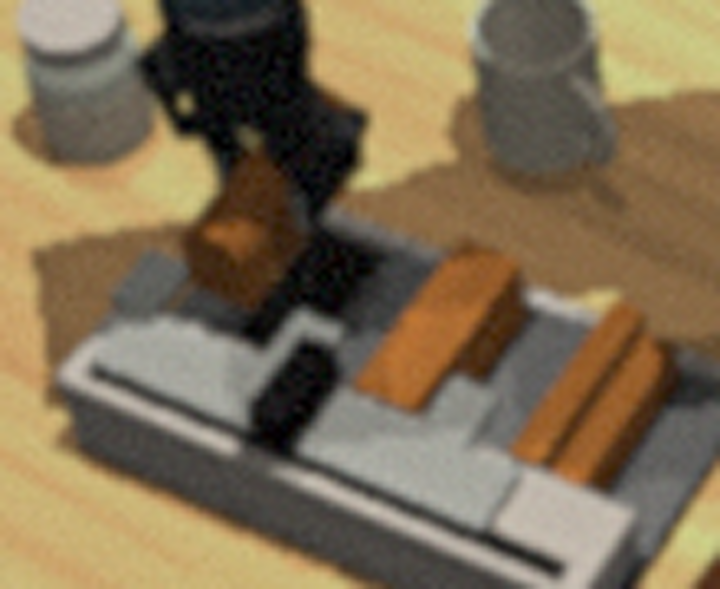

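The rail hangs over the empty bay, between the tongues. I'll descend in stages and watch the force.

```bash
python3 -m pendant '[[[0.3,1,-1,20,0,0,0],[0.3,2,-1,40,0,0,0],[0.3,2,-1,55,0,0,0],[0.3,2,-1,66,0,0,0],[0.3,2,-1,66,0,0,0]]]'|sed -n '2p;4,6p'
python3 go.py .4905 -.3187 .1916 .100
```

```text
eef_pos: [0.4904, -0.3182, 0.2123]
wrist_force: [0.0, 1.3, -2.2]
opening: 0.453
grasp_force: 62.3
t12.18 tcp [ 0.4904 -0.3182  0.2123] yaw 0.101 tilt [-0.002  0.002] F [ 0.   1.3 -2.2] open 0.453 gf 62.3
shift [-0.1 -0.5 20.7] turn z 0.001 tip 0.1734
```

```bash
python3 -m pendant '[[[0.3,0,0,6,0,0,0],[0.3,0,0,11,0,0,0],[0.3,0,0,15,0,0,0],[0.3,0,0,15,0,0,0]]]'|sed -n '2p;4,6p'
python3 -m pendant '[[[0.3,0,0,2,0,0,0],[0.3,0,0,4,0,0,0],[0.3,0,0,5,0,0,0],[0.3,0,0,5,0,0,0]]]'|sed -n '2p;4,6p'
```

```text
eef_pos: [0.4906, -0.3191, 0.1984]
wrist_force: [0.4, 0.3, -2.6]
opening: 0.459
grasp_force: 62.3
eef_pos: [0.4906, -0.3192, 0.1935]
wrist_force: [-0.0, -1.3, -1.6]
opening: 0.459
grasp_force: 62.3
```

No contact yet; the bottom is about 2 mm above the pad and already below the lands. I'll go a little lower and then release.

```bash
python3 -m pendant '[[[0.3,0,0,1,0,0,0],[0.3,0,0,2,0,0,0],[0.3,0,0,2,0,0,0]]]'|sed -n '2p;4,6p'
python3 -m pendant '[[[0.6,0,0,0,0,0,0],[0.8,0,0,0,0,0,0],[0.8,0,0,0,0,0,0],[0.8,0,0,0,0,0,0],[0.8,0,0,0,0,0,0]]]'|sed -n '2p;4,6p'
python3 -m pendant '[[[0.8,0,0,-20,0,0,0],[0.8,0,0,-50,0,0,0],[0.8,0,0,-90,0,0,0],[0.8,0,0,-130,0,0,0],[0.8,0,0,-170,0,0,0]]]'|sed -n '2p;4,6p'
python3 -m pendant '[[[1,0,38,0,0,0,0],[1,0,76,0,0,0,0],[1,0,114,0,0,0,0],[1,0,152,0,0,0,0],[1,0,190,0,0,0,0]]]' >/dev/null
python3 -m pendant '[[[1,0,38,0,0,0,0],[1,0,76,0,0,0,0],[1,0,114,0,0,0,0],[1,0,152,0,0,0,0],[1,0,152,0,0,0,0]]]' >/dev/null
python3 - <<'E'
from h import *
a=snap("top","t5.png")[140:230,325:445];b=snap("scene","s5.png")[145:235,200:310]
cv2.imwrite("pics/v5.png",cv2.cvtColor(np.hstack([cv2.resize(a,(420,315),interpolation=cv2.INTER_CUBIC),cv2.resize(b,(380,315),interpolation=cv2.INTER_CUBIC)]),cv2.COLOR_RGB2BGR))
E
python3 go.py .5805 -.2375 .30 .100
```

```text
eef_pos: [0.4907, -0.3193, 0.1917]
wrist_force: [0.5, -0.5, -2.4]
opening: 0.456
grasp_force: 62.5
eef_pos: [0.4907, -0.3193, 0.1919]
wrist_force: [-0.6, 0.1, -0.5]
opening: 0.801
grasp_force: 0.0
eef_pos: [0.4903, -0.3189, 0.3633]
wrist_force: [1.2, -1.0, 0.1]
opening: 0.8
grasp_force: 0.0
t14.87 tcp [0.4562 0.0224 0.3619] yaw 0.104 tilt [ 0.001 -0.   ] F [ 0.5 -0.2  0. ] open 1.002 gf 0.0
shift [ -96.7 -271.4   62.1] turn z 0.004 tip 0.1734
```

View pics/v5.png

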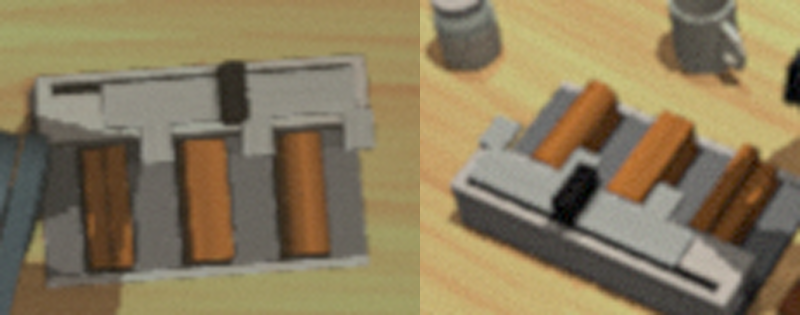

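The rail lies flat in the right bay (left panel ~(303,195)), round side up and in line with its neighbours. Now I'll close the lock.

```bash
python3 -m pendant '[[[1,-13,-36,0,0,0,0],[1,-26,-72,0,0,0,0],[1,-39,-108,0,0,0,0],[1,-52,-144,0,0,0,0],[1,-65,-180,0,0,0,0]]]' >/dev/null
python3 -m pendant '[[[1,-13,-36,0,0,0,0],[1,-26,-72,10,0,0,0],[1,-32,-91,35,0,0,0],[1,-32,-91,50,0,0,0],[1,-32,-91,50,0,0,0]]]' >/dev/null
python3 go.py .5805 -.2375 .2615 .100
```

```text
t15.70 tcp [ 0.5783 -0.2417  0.307 ] yaw 0.096 tilt [-0.006  0.004] F [-1.   0.3 -0.7] open 1.000 gf 0.0
shift [-2.9  3.8 45.5] turn z -0.004 tip 0.1734
```

```bash
python3 -m pendant '[[[1,-1,2,18,0,0,0],[1,-1,2,36,0,0,0],[1,-1,2,48,0,0,0],[1,-1,2,48,0,0,0],[0.6,-1,2,48,0,0,0]]]'|sed -n '2p;4,6p'
python3 -m pendant '[[[0.3,0,0,0,0,0,0],[0.1,0,0,0,0,0,0],[0,0,0,0,0,0,0],[0,0,0,0,0,0,0],[0,0,0,0,0,0,0]]]'|sed -n '2p;4,6p'
python3 -m pendant '[[[0,0,4,0,0,0,0],[0,0,10,0,0,0,0],[0,0,17,0,0,0,0],[0,0,24,0,0,0,0],[0,0,24,0,0,0,0]]]'|sed -n '2p;4,6p'
```

```text
eef_pos: [0.5806, -0.2369, 0.2637]
wrist_force: [0.9, 0.1, -0.1]
opening: 0.887
grasp_force: 0.0
eef_pos: [0.5812, -0.2354, 0.2652]
wrist_force: [-2.4, 7.8, 10.6]
opening: 0.265
grasp_force: 61.4
eef_pos: [0.5787, -0.2122, 0.2652]
wrist_force: [-2.1, 0.7, 9.0]
opening: 0.264
grasp_force: 61.2
```

```bash
python3 -m pendant '[[[0,0,5,0,0,0,0],[0,0,11,0,0,0,0],[0,0,17,0,0,0,0],[0,0,20,0,0,0,0],[0,0,20,0,0,0,0]]]'|sed -n '2p;4,6p'
python3 -m pendant '[[[0,0,3,0,0,0,0],[0,0,6,0,0,0,0],[0,0,8,0,0,0,0],[0,0,8,0,0,0,0]]]'|sed -n '2p;4,6p'
```

```text
eef_pos: [0.5767, -0.1927, 0.2652]
wrist_force: [-2.6, 0.8, 7.8]
opening: 0.262
grasp_force: 61.1
eef_pos: [0.576, -0.1851, 0.2652]
wrist_force: [-2.2, -0.9, 7.4]
opening: 0.264
grasp_force: 61.1
```

```bash
python3 -m pendant '[[[0,0,3,0,0,0,0],[0,0,6,0,0,0,0],[0,0,6,0,0,0,0],[0,0,6,0,0,0,0]]]'|sed -n '2p;4,6p'
```

```text
eef_pos: [0.5756, -0.1833, 0.2652]
wrist_force: [0.7, -20.2, -2.4]
opening: 0.269
grasp_force: 60.3
```

Stop reached. I'll relieve the load, release, rise and look.

```bash
python3 -m pendant '[[[0,0,-3,0,0,0,0],[0,0,-3,0,0,0,0],[0.4,0,-3,0,0,0,0],[1,0,-3,0,0,0,0],[1,0,-3,0,0,0,0]]]'|sed -n '2p;4,6p'
python3 -m pendant '[[[1,0,0,0,0,0,0],[1,0,0,0,0,0,0],[1,0,0,-30,0,0,0],[1,0,0,-60,0,0,0],[1,0,0,-100,0,0,0]]]'|sed -n '2p;4,6p'
python3 -m pendant '[[[1,0,38,0,0,0,0],[1,0,76,0,0,0,0],[1,0,114,0,0,0,0],[1,0,152,0,0,0,0],[1,0,190,0,0,0,0]]]' >/dev/null
python3 -m pendant '[[[1,0,38,0,0,0,0],[1,0,76,0,0,0,0],[1,0,76,0,0,0,0],[1,0,76,0,0,0,0]]]' >/dev/null
python3 - <<'E'
from h import *
a=snap("top","t6.png")[140:230,325:445];b=snap("scene","s6.png")[145:235,200:310]
cv2.imwrite("pics/v6.png",cv2.cvtColor(np.hstack([cv2.resize(a,(420,315),interpolation=cv2.INTER_CUBIC),cv2.resize(b,(380,315),interpolation=cv2.INTER_CUBIC)]),cv2.COLOR_RGB2BGR))
E
```

```text
eef_pos: [0.5752, -0.1816, 0.2635]
wrist_force: [0.1, 0.0, -0.4]
opening: 0.668
grasp_force: 0.0
eef_pos: [0.5745, -0.1813, 0.362]
wrist_force: [1.2, -0.4, -0.4]
opening: 1.0
grasp_force: 0.0
```

View pics/v6.png

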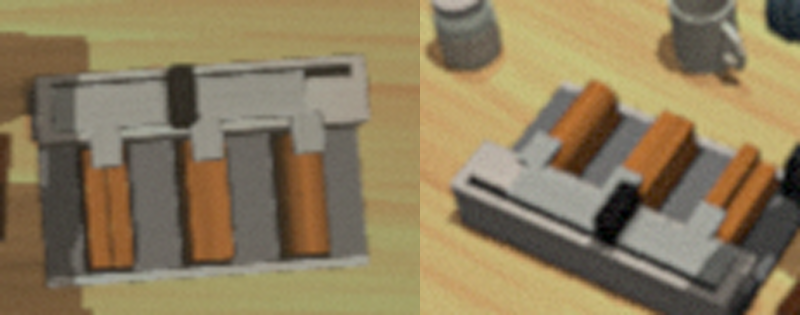

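The tongues lie over all three samples, at left-panel (105,150), (207,143) and (308,137), and the robot is clear of everything.

```bash
python3 -c "
from bench import ctrl
print(ctrl.hand_in())"
```

```text
the job is handed in; nothing more can be done
None
```

I drew the lock to its open stop, laid the round-topped sample flat in the empty bay, and slid the lock to its locked stop with its tongues over all three samples. The last pictures confirm this, and the job is handed in; the hand-in gave no verdict.

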